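# Slide the clip tin through the gap into its taped square

### The job

Put the round clip tin with the gold lid back in its place: without gripping or lifting it, gently push it along the counter with the fingertips, through the narrow gap between the stapler and the hole punch, until the whole tin lies inside the yellow taped square behind them. Leave the tin standing there untouched, and do not disturb the date stamp, the glue stick or the padlock.

Things in the scene. Friction and masses are not known exactly. Their poses are not given: they have to be found in the camera images.
- clip_tin: Small round tin, gold lid on a pale body, loose, 0.06 to 0.13 kg, slides easily (about 1 N). 28 mm high; body diameter 62 mm up to 14 mm, lid 64 mm from 14 to 28 mm. Origin: centre of its underside, on the counter. It starts before the gap, 160 to 200 mm from the gap's centre along its y and up to 40 mm off its centre line.
- bay: Square of yellow tape stuck on the counter, no obstacle: 100 x 100 mm inside, tape 12 mm wide. Origin: centre of the square, z = 0; sides along its x and y. Its +y is the direction in which the tin goes through the gap into the square (to the robot's left, turned up to 0.25 rad), +x points away from the robot. Stapler and hole punch are fixed before it and turn with it.
- gap (a point): Centre of the gap between stapler and hole punch, on the counter, at [0, -0.15, 0] in the square's frame, same axes. 69 mm wide (along x) between their feet (12 mm high stapler, 10 mm punch); above the feet at least 75 mm wide. Along y it runs from -78 to +78 mm at the stapler, -62 to +50 mm at the punch.
- stapler: Red and black desk stapler, 34 x 155 x 47 mm high, fixed to the counter on the robot's side of the gap, its long side along the gap. Origin: centre of its underside, 51.5 mm from the gap's centre line.
- hole_punch: Grey two-hole punch, 56 mm high, fixed to the counter on the far side of the gap. Origin: on its underside, 94.5 mm from the gap's centre line; it reaches from 34.5 to 145 mm from that line.
- date_stamp: Date stamp with wooden foot and dark knob, 30 x 52 x 66 mm high, loose, standing on the robot's side of the taped square, 105 to 125 mm from its centre. Origin: centre of its underside. Leave it alone.
- glue_stick: Yellow glue stick standing upright, 26 mm diameter, 90 mm high, loose, beyond the hole punch's corner, 120 to 135 mm from the line through the gap. Origin: centre of its underside. Leave it alone.
- padlock: Brass padlock lying flat, 64 x 42 x 19 mm, loose, on the robot's side of the stapler, 125 to 145 mm from the line through the gap. Origin: centre of its underside. Leave it alone.
Not all that is in view belongs to the job. Of the things that look like the clip_tin, the larger one is meant.

How it is judged:
By the outcome, as a careful person would: the job done as asked, in the order asked, and still so for the second after the job is handed in, with the robot touching nothing.
It also fails if it takes over 48 s, if anything falls off the work surface, if the arm or the gripper's body presses on something with over 40 N, if the wrist force passes 120 N, or if a joint passes its speed limit or range.

### The arm

A 7-joint arm with a two-finger parallel gripper is mounted at the origin on a cart in front of the work surface, level with it; the furniture and walls round the work are solid. World frame = base frame: x ahead of the robot, y to its left, z up, the work surface at z = 0. Lengths are in m, angles in rad, forces in N, time in s.
With the tool pointing down it reaches from about 0.4 to 0.85 m from the base axis. Payload 10.4 kg.
Tool frame: the origin (TCP) lies on the centre line of the jaws, within the pads' length; the fingertips stand 14 mm ahead of it and the grasp point (between the pads) lies 5 mm behind it (manip.tip_reach is the distance from the TCP to the fingertips, in m); z points along the fingers, y is the line along which they close (so a half turn about z gives the same grasp; the last joint's range is limited). The gripper opens to 85 mm and grips with 20 to 120 N. Pads are 22 mm wide; open, the fingers measure 114 mm over their backs; the gripper's body (76 mm by 85 mm) begins 54 mm behind the grasp point. The pads swing forward as they close: fully open they stand 13 mm farther back than shut.
Start: joints at [-1.294, 0.332, -0.065, 1.46, 0.022, 1.35, -0.088], TCP at [0.185, 0.597, 0.214] pointing down, gripper open.
Joint ranges: [-2.6, 2.6], [-0.5, 2.12], [-1.47, 1.34], [0.16, 2.42], [-1.27, 4.41], [0.06, 2.06], [-2.6, 2.6]. Speed limits (rad/s): [2.22, 2.22, 2.79, 2.79, 3.14, 3.14, 3.14].

### API

Orientations are given as a unit quaternion [x, y, z, w].
In Python, from workcell import manip gives the robot as it stands.
- The arm moves only by the shell command python3 -m pendant 'ROWS' [FORCE]. ROWS is JSON, a list of rows, each a list of 7 numbers: the shift along the tool's x, y, z in units of 50 mm (1.0 is 50 mm), then the turn, a rotation vector about the tool's x, y, z in units of 8 degrees (1.0 is 8 degrees), then the opening, from -1 (shut) to 1 (fully open), so that 0 is half open. In form: [[dx, dy, dz, ax, ay, az, jaw], ...]. A call has exactly 10 rows; each row is the pose to reach, as a shift and turn from the pose commanded when the call began, along the tool's axes at that moment; what a row does not reach only later rows make up. A row lasts 1/8 s, in which the tool goes at most 62.5 mm and 10.7 degrees, less where a joint would pass 70% of its speed; a pose out of reach is approached as far as the arm can. A call with a gripper value outside its range is refused whole. The fingers move at their own pace and stop on an object; FORCE is the grip in N (left out, the last holds). Time passes only in rows, so rows that repeat a pose let the fingers close, or fill a call up. It gives the time, the measured TCP pose, the force, the opening and the grip force at its end, in the units of the state.
- manip.get_obs(): the state, without advancing time (a new reading comes with each control period).
- manip.camera(name): name is "scene" or "top" or "wrist"; returns (picture, depth): 480x640x3 uint8, red, green, blue; 480x640 float32, m along the optical axis (not along the pixel's ray), 0 where there is no reading.
- manip.get_calibration(name): a dict with "fx", "fy", "cx", "cy" (pixels), "D" ([k1, k2, p1, p2, k3] as OpenCV has them; the pictures are not rectified), "xyz" and "orientation" of the camera in the world. Camera axes: x right, y up, looking along -z (the intrinsics and any distortion apply to the point x, -y, -z); pixel columns grow to the right and rows downward; lengths in m; the calibration is good to about 2 mm. A picture is of the moment at which its call begins: read the wrist's pose just before it. get_calibration takes no time and is no camera call; for the wrist camera it gives the pose at the moment of the call.
- manip.hand_in(): hands the job in; it is judged then, once.
Trained networks look in the newest picture that a camera, given by its name, has taken for a name from the list of things; names that differ only in an ending like _2 or _b are one class to them, and where a whole thing is asked for, a point or a joint stands for the part that bears it (a point fixed in the world has none). Each returns a list of dicts, best first, with "p" (0 to 1); they miss things now and then, are a little off and sometimes report something else, mostly with a low value. They report only what shows in the picture. A call takes as long as a camera call. They do not tell look-alikes from the thing itself.
- manip.find_in(thing, camera): "box" ([left, top, right, bottom] in pixels, round what is visible of it).
- manip.trace(thing, camera): "pixels" (480x640 bool, what is visible of it) and "box" ([left, top, right, bottom] in pixels, round what is visible of it).
- manip.tip_of(thing, camera): "pixel" ([column, row] in pixels: a listed point, or the origin of a listed thing).
The state is a dict: "clock": time; "joint_pos": joint angles; "joint_velocities": joint speeds; "tau": joint torques, N m; "position": TCP position; "ee_rot": TCP orientation; "ft_force": force on the tool from outside, world axes, zero at the start; "torque": the same for the moment, N m; "grip_width": opening from 0.0 (shut) to 1.0 (fully open); "grasp_force": force on a finger pad.
Only numpy, scipy, OpenCV 4.12 (cv2) and the standard library are available. Lean on these libraries where they do the work, as an engineer would, in place of code of your own. Each camera call takes 0.05 s, during which the arm holds its last target. There are 200 camera calls.

## Working session

There is one attempt and no reset: what is moved stays moved. The work goes in short steps, Python scripts to look and compute and a shell command to move; the robot and the scene stay as the last step left them, time stands still between calls to the robot, and variables do not carry over. Pictures are saved under pics/ and viewed, at most 10 in all, crops included, and the job is handed in when it is done.

```bash
mkdir -p pics; ls; cat > h.py <<'E'
import numpy as np, cv2
from scipy.spatial.transform import Rotation as R
from workcell import manip
def ray(name,px,z,cal=None):
    c=cal or manip.get_calibration(name)
    K=np.array([[c['fx'],0,c['cx']],[0,c['fy'],c['cy']],[0,0,1]])
    u=cv2.undistortPoints(np.array(px,float).reshape(-1,1,2),K,np.array(c['D'],float)).reshape(-1,2)
    d=R.from_quat(c['orientation']).apply(np.c_[u[:,0],-u[:,1],-np.ones(len(u))])
    o=np.array(c['xyz']); return o+d*((z-o[2])/d[:,2])[:,None]
def save(name,f):
    im,d=manip.camera(name); cv2.imwrite('pics/'+f,im[:,:,::-1]); return im,d
E
python3 - <<'E'
from h import *
s=manip.get_obs(); print(s)
for n in ('top','scene'):
    save(n,n+'0.png'); 
    for t in ['clip_tin','bay','gap','stapler','hole_punch','date_stamp','glue_stick','padlock']:
        f=manip.tip_of(t,n)
        for q in f[:3]: print(n,t,round(q['p'],2),np.round(q['pixel']),ray(n,q['pixel'],0)[0].round(3)[:2])
print(manip.get_calibration('top'))
E
```

```text
pics
{'clock': 0.0, 'joint_pos': array([-1.29359998,  0.33287553, -0.06463949,  1.46097398,  0.02158759,
        1.34993553, -0.08849883]), 'joint_velocities': array([ 4.59464653e-04,  9.87070791e-04, -1.61269035e-03, -6.52912274e-04,
       -3.95853013e-04,  1.00724156e-03, -3.08448220e-06]), 'tau': array([ 2.41877224e-04, -6.25471830e+01,  4.90179111e-02, -3.91597724e+01,
        1.62058056e-02,  1.01864876e-02,  1.09988136e-06]), 'position': array([0.18449117, 0.59670154, 0.21289794]), 'ee_rot': array([ 1.49355742e-01,  9.88783243e-01, -7.45432145e-04, -7.21724432e-05]), 'ft_force': array([-0.22698412, -0.41189971, -0.43385765]), 'torque': array([-0.01941545, -0.0533736 ,  0.01554581]), 'grasp_force': 0.0, 'grip_width': 0.9999890669540807}
top clip_tin 0.93 [441. 300.] [ 0.423 -0.221]
top clip_tin 0.84 [380. 279.] [ 0.468 -0.089]
top stapler 0.68 [301. 280.] [0.467 0.082]
top stapler 0.2 [228. 295.] [0.433 0.244]
top hole_punch 0.68 [314. 211.] [0.617 0.054]
top hole_punch 0.22 [365. 208.] [ 0.624 -0.059]
top date_stamp 0.49 [227. 297.] [0.43  0.245]
top glue_stick 0.66 [365. 209.] [ 0.621 -0.06 ]
top padlock 0.63 [314. 319.] [0.382 0.053]
scene clip_tin 0.82 [378. 387.] [ 0.419 -0.223]
scene clip_tin 0.8 [336. 321.] [ 0.476 -0.099]
scene bay 0.31 [316. 237.] [0.61  0.052]
scene gap 0.9 [281. 259.] [0.522 0.068]
scene stapler 0.8 [258. 278.] [0.46  0.071]
scene hole_punch 0.76 [314. 241.] [0.599 0.047]
scene date_stamp 0.77 [184. 246.] [0.429 0.244]
scene glue_stick 0.96 [362. 256.] [ 0.626 -0.051]
scene padlock 0.61 [236. 309.] [0.385 0.055]
{'fx': 547.6561323091618, 'fy': 547.6561323091618, 'cx': 320.73768206055485, 'cy': 232.3210478067616, 'D': array([-0.1604544,  0.       ,  0.       ,  0.       ,  0.       ]), 'xyz': array([ 0.45039527, -0.0257705 ,  1.18925418]), 'orientation': array([-0.05459337,  0.01651017,  0.70726833, -0.70464068])}
```

View pics/top0.png

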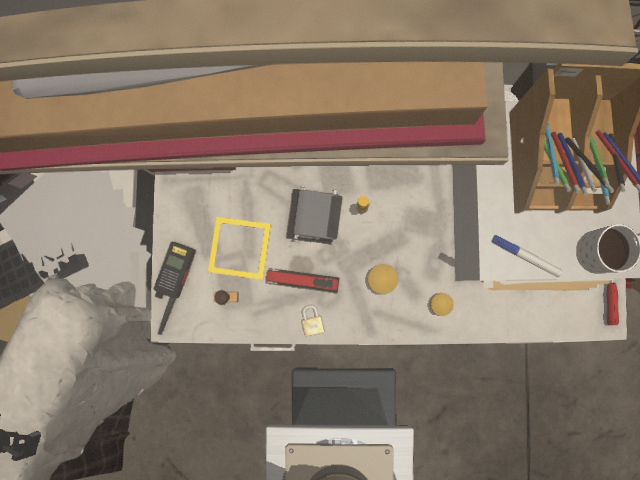

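View pics/scene0.png

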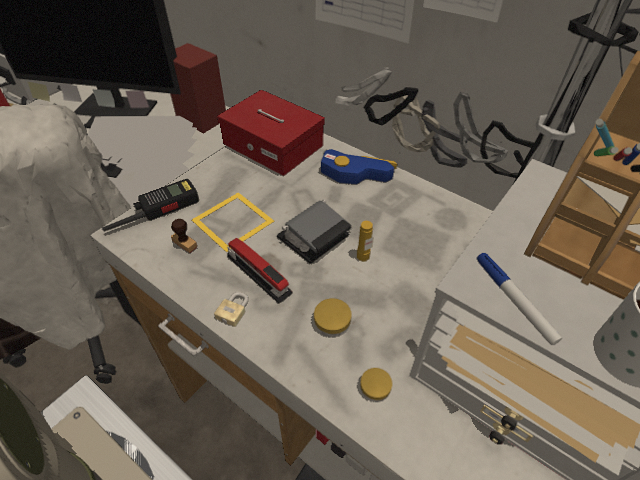

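The two gold lids in the top view are at (382,279), which is larger, and (441,303), which is smaller. The larger one should be the clip_tin. I'll confirm that in a crop and measure the lid sizes and the tape.

```bash
python3 - <<'E'
from h import *
im,d=save('top','top1.png')
cv2.imwrite('pics/crop1.png',cv2.resize(im[180:350,140:500,::-1],None,fx=2.2,fy=2.2,interpolation=cv2.INTER_CUBIC))
for q in manip.trace('clip_tin','top'):
    m=q['pixels'].astype(np.uint8); c=max(cv2.findContours(m,0,cv2.CHAIN_APPROX_NONE)[0],key=len).reshape(-1,2)
    w=ray('top',c,0.028)[:,:2]; (cx,cy),r=cv2.minEnclosingCircle(w.astype(np.float32)); print('tin',round(q['p'],2),c.mean(0),np.round([cx,cy,r],4),cv2.fitEllipse(w.astype(np.float32)))
hsv=cv2.cvtColor(im,cv2.COLOR_RGB2HSV)
m=cv2.inRange(hsv,(20,120,120),(35,255,255)); m[:, :200]=0;m[:,275:]=0;m[:205]=0;m[283:]=0
ys,xs=np.nonzero(m); w=ray('top',np.c_[xs,ys],0)[:,:2]
(c,s,a)=cv2.minAreaRect(w.astype(np.float32)); print('bay',c,s,a,len(xs))
q=manip.trace('bay','top'); print([ (t['p'],t['box']) for t in q])
for n in ('stapler','padlock','date_stamp','glue_stick','hole_punch'):
    q=manip.trace(n,'top')
    if q: print(n,q[0]['p'],q[0]['box'])
o=manip.get_obs(); print(R.from_quat(o['ee_rot']).as_matrix().round(3))
E
```

```text
tin 0.97 [441.578125 304.046875] [ 0.4146 -0.2175  0.0252] ((0.41453424096107483, -0.21778705716133118), (0.0459221787750721, 0.0488583967089653), 142.9501495361328)
tin 0.63 [382.65882353 279.14117647] [ 0.4675 -0.0937  0.0327] ((0.46793654561042786, -0.09372498095035553), (0.06242401525378227, 0.06290450692176819), 1.510698914527893)
bay (0.5382298827171326, 0.21930183470249176) (0.12421441823244095, 0.12383409589529037) 82.3172607421875 1052
[(0.75, [205.6, 185.0, 340.9, 292.7])]
stapler 0.62 [264.0, 267.1, 338.8, 292.4]
padlock 0.87 [300.5, 303.1, 322.3, 338.3]
date_stamp 0.53 [216.1, 292.9, 239.2, 303.5]
glue_stick 0.52 [361.1, 198.0, 369.4, 216.0]
hole_punch 0.89 [283.5, 183.6, 343.2, 242.0]
[[-0.955  0.295 -0.   ]
 [ 0.295  0.955  0.   ]
 [ 0.     0.    -1.   ]]
```

View pics/crop1.png

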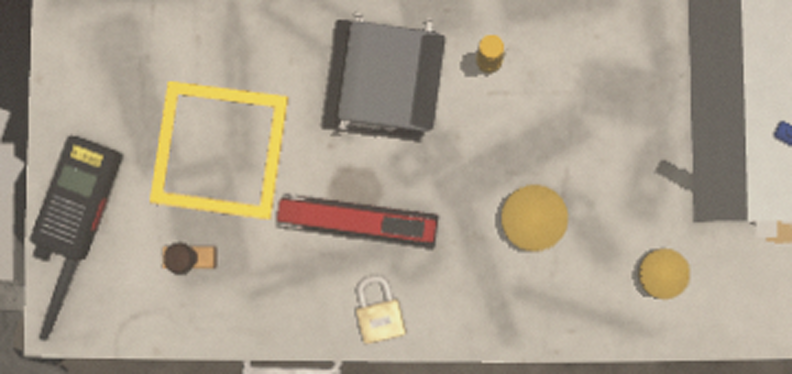

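The crop shows the large gold tin at (534,217), lid about 63 mm, which matches clip_tin. The look-alike at (664,272) is about 48 mm, so it isn't the one. The bay is at (0.538, 0.219) with yaw ≈ -0.134. The tin lies 170 mm before the gap and 28 mm to the robot's side of its centre line. I'll set the fingers half open as a two-point pusher. The first push goes diagonally onto the centre line, the second straight through the gap.

```bash
python3 -m pendant '[[-0.4,-0.25,0,0,0,0.4,0.5],[-1.3,-0.8,0,0,0,1.2,0],[-2.3,-1.5,0,0,0,2.1,-0.3],[-3.3,-2.1,0,0,0,3.0,-0.3],[-4.3,-2.75,0,0,0,3.9,-0.3],[-5.3,-3.4,0,0,0,4.8,-0.3],[-6.3,-4.0,0,0,0,5.7,-0.3],[-7.2,-4.6,0,0,0,6.5,-0.3],[-7.7,-4.9,0,0,0,7,-0.3],[-7.7,-4.9,0,0,0,7,-0.3]]'
cat > go.py <<'E'
# print tool-frame shift (units) & turn to reach given TCP xy, tip height z and heading (deg) of tool x
import sys
from h import *
x,y,zt,hd=map(float,sys.argv[1:5])
o=manip.get_obs(); M=R.from_quat(o['ee_rot']); p=o['position']
hh=np.radians(hd); T=np.c_[[np.cos(hh),np.sin(hh),0],[np.sin(hh),-np.cos(hh),0],[0,0,-1]]
d=np.array([x,y,zt+manip.tip_reach])-p
print('t',round(o['clock'],2),'p',p.round(4),'units',(M.inv().apply(d)/.05).round(2),((M.inv()*R.from_matrix(T)).as_rotvec(degrees=True)/8).round(2),'w',o['grip_width'],'F',o['ft_force'].round(1),'q',o['joint_pos'].round(2))
E
python3 go.py 0.4226 -0.1535 0.12 53
```

```text
clock: 2.55
position: [0.4813, 0.2471, 0.2138]
ee_rot: [0.598, 0.801, 0.0, 0.0]
ft_force: [-0.2, 0.1, -0.7]
grip_width: 0.351
grasp_force: 0.0
t 2.55 p [0.4813 0.2471 0.2138] units [-7.35 -3.4   1.6 ] [0.   0.   6.69] w 0.3513657105338231 F [-0.2  0.1 -0.7] q [-0.85  0.14  0.32  1.7  -0.05  1.3  -0.23]
```

```bash
python3 -m pendant '[[-0.4,-0.2,0,0,0,0.4,-0.3],[-1.3,-0.6,0.2,0,0,1.2,-0.3],[-2.3,-1.05,0.4,0,0,2.1,-0.3],[-3.3,-1.5,0.6,0,0,3.0,-0.3],[-4.3,-2.0,0.8,0,0,3.9,-0.3],[-5.3,-2.45,1.1,0,0,4.8,-0.3],[-6.2,-2.9,1.3,0,0,5.6,-0.3],[-6.9,-3.2,1.5,0,0,6.3,-0.3],[-7.35,-3.4,1.6,0,0,6.7,-0.3],[-7.35,-3.4,1.6,0,0,6.7,-0.3]]'
cat > tin.py <<'E'
from h import *
import sys
def tin(names=('wrist','top')):
    for n in names:
        c=manip.get_calibration(n); save(n,f'{n}_{manip.get_obs()["clock"]:.2f}.png')
        for q in manip.trace('clip_tin',n):
            m=q['pixels'].astype(np.uint8); k=max(cv2.findContours(m,0,cv2.CHAIN_APPROX_NONE)[0],key=len).reshape(-1,2)
            w=ray(n,k,0.028,c)[:,:2].astype(np.float32); (cx,cy),r=cv2.minEnclosingCircle(w)
            b=np.array([cx,cy])-[0.5382,0.2193]; 
            print(n,round(q['p'],2),q['box'],np.round([cx,cy,r],4),'bay frame',np.round([b@[.991,-.134],b@[.134,.991]],4))
tin(sys.argv[1:] or ('wrist','top'))
E
python3 tin.py; python3 go.py 0.4226 -0.1535 0.012 53; ls pics
```

```text
clock: 3.8
position: [0.4232, -0.1522, 0.1335]
ee_rot: [0.895, 0.447, -0.0, -0.0]
ft_force: [0.4, -0.1, 0.4]
grip_width: 0.349
grasp_force: 0.0
wrist 0.71 [330.2, 259.9, 392.0, 321.8] [ 0.4189 -0.2114  0.0264] bay frame [-0.0605 -0.4428]
wrist 0.62 [277.5, 71.9, 367.6, 170.3] [ 0.4712 -0.0932  0.032 ] bay frame [-0.0245 -0.3187]
top 0.7 [367.9, 263.9, 397.3, 292.1] [ 0.4674 -0.0944  0.0325] bay frame [-0.0282 -0.3204]
t 4.0 p [ 0.4241 -0.1502  0.1338] units [-0.07  0.01  2.16] [-0.   -0.    0.05] w 0.3502284647579756 F [ 0.2  0.4 -0.1] q [-0.46 -0.02  0.71  2.04  0.02  1.12 -0.4 ]
crop1.png
scene0.png
top0.png
top1.png
top_3.90.png
wrist_3.80.png
```

View pics/wrist_3.80.png

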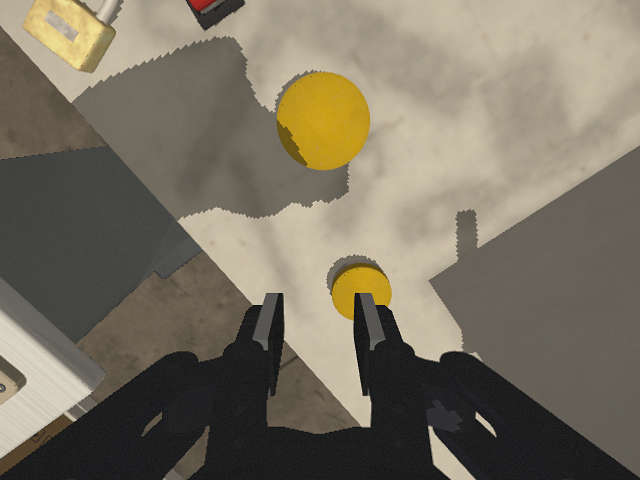

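The wrist view shows the big tin at (323,120), straight ahead of the fingers, and the small one at (362,292), lying behind them. I'll go down behind the big tin and approach it.

```bash
python3 -m pendant '[[-0.05,0.02,0.3,0,0,0,-0.3],[-0.05,0.03,0.8,0,0,0,-0.3],[-0.05,0.04,1.4,0,0,0,-0.3],[-0.05,0.04,1.9,0,0,0,-0.3],[-0.05,0.04,2.2,0,0,0,-0.3],[-0.05,0.04,2.26,0,0,0,-0.3],[0.05,0.04,2.26,0,0,0,-0.3],[0.2,0.04,2.26,0,0,0,-0.3],[0.35,0.04,2.26,0,0,0,-0.3],[0.5,0.04,2.26,0,0,0,-0.3]]'
python3 tin.py wrist; python3 go.py 0.4226 -0.1535 0.012 53
```

```text
clock: 5.25
position: [0.4409, -0.1321, 0.021]
ee_rot: [0.894, 0.448, 0.0, 0.0]
ft_force: [-0.1, -1.2, -0.3]
grip_width: 0.351
grasp_force: 0.0
wrist 0.73 [246.0, 112.4, 396.5, 267.6] [ 0.4717 -0.0931  0.0316] bay frame [-0.024  -0.3185]
wrist 0.69 [331.6, 376.8, 372.8, 432.2] [ 0.4182 -0.1873  0.0173] bay frame [-0.0644 -0.419 ]
t 5.35 p [ 0.441  -0.1319  0.0208] units [-0.57 -0.04 -0.1 ] [ 0.   -0.    0.04] w 0.3505184694221214 F [-0.4  0.6  0.8] q [-0.44  0.22  0.7   2.12 -0.18  0.86 -0.28]
```

```bash
python3 -m pendant '[[0.1,0,0,0,0,0,-0.3],[0.2,0,0,0,0,0,-0.3],[0.35,0,0,0,0,0,-0.3],[0.5,0,0,0,0,0,-0.3],[0.65,0,0,0,0,0,-0.3],[0.8,0,0,0,0,0,-0.3],[0.95,0,0,0,0,0,-0.3],[1.1,0,0,0,0,0,-0.3],[1.2,0,0,0,0,0,-0.3],[1.25,0,0,0,0,0,-0.3]]'
python3 tin.py; python3 go.py 0.4226 -0.1535 0.012 53
```

```text
clock: 6.6
position: [0.4778, -0.0825, 0.0207]
ee_rot: [0.894, 0.448, -0.0, -0.0]
ft_force: [-0.1, 0.1, -1.1]
grip_width: 0.35
grasp_force: 0.0
wrist 0.6 [258.0, 244.3, 382.0, 383.7] [ 0.4748 -0.09    0.0355] bay frame [-0.0214 -0.315 ]
top 0.68 [429.3, 292.6, 452.4, 318.1] [ 0.4146 -0.2175  0.0258] bay frame [-0.0639 -0.4494]
top 0.29 [264.3, 268.0, 342.8, 291.7] [0.4717 0.0761 0.0783] bay frame [-0.0468 -0.1508]
t 6.8 p [ 0.4775 -0.0829  0.0206] units [-1.79 -0.03 -0.11] [-0.    0.    0.03] w 0.3496896807316855 F [0.3 0.4 0.1] q [-0.51  0.27  0.65  2.05 -0.22  0.88 -0.38]
```

```bash
ls pics; python3 - <<'E'
import cv2,glob
a=cv2.imread(sorted(glob.glob('pics/wrist_6*'))[0]); b=cv2.imread(sorted(glob.glob('pics/top_6*'))[0])[180:350,200:470]
b=cv2.resize(b,(400,252)); a=cv2.resize(a,(400,300)); cv2.imwrite('pics/c2.png',cv2.vconcat([a,b]))
E
```

```text
crop1.png
scene0.png
top0.png
top1.png
top_3.90.png
top_6.70.png
wrist_3.80.png
wrist_5.25.png
wrist_6.60.png
```

View pics/c2.png

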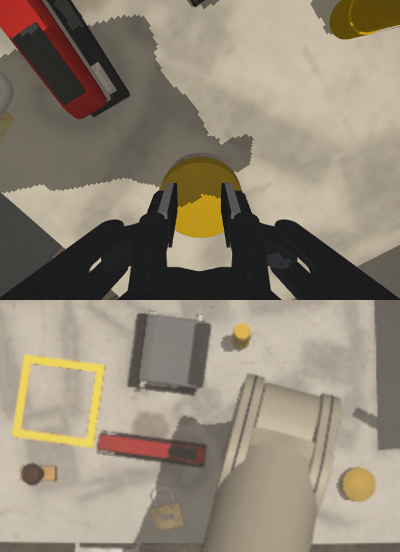

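The fingers stand over the lid (wrist view: pads at about (268,300) and (372,300), lid between them). They passed over the tin without touching it, so the tips are higher than I took them to be. I'll check the depth.

```bash
python3 - <<'E'
from h import *
c=manip.get_calibration('wrist'); im,d=manip.camera('wrist')
M=R.from_quat(c['orientation']); print(c['xyz'],M.as_matrix().round(3))
K=np.array([[c['fx'],0,c['cx']],[0,c['fy'],c['cy']],[0,0,1]])
def P(u,v):
    n=cv2.undistortPoints(np.array([[[u,v]]],float),K,np.array(c['D'],float)).ravel(); z=d[v,u]
    return (np.array(c['xyz'])+M.apply([n[0]*z,-n[1]*z,-z])).round(4)
for uv in [(320,300),(320,350),(320,270),(320,375),(320,410),(268,296),(276,296),(274,310),(268,330),(274,360),(372,296),(364,310),(366,296),(320,150)]: print(uv,P(*uv),im[uv[1],uv[0]])
E
```

```text
[ 0.52588648 -0.01913244  0.18077404] [[ 0.801  0.569  0.187]
 [-0.599  0.761  0.248]
 [-0.001 -0.31   0.951]]
(320, 300) [ 0.4787 -0.0831  0.0276] [109  87  20]
(320, 350) [ 0.4627 -0.1045  0.0273] [184 147  28]
(320, 270) [ 0.4875 -0.0713  0.0274] [112  89  24]
(320, 375) [ 0.4545 -0.1156  0.0278] [186 146  35]
(320, 410) [ 4.268e-01 -1.528e-01  3.000e-04] [184 172 153]
(268, 296) [ 0.4684 -0.0618  0.0451] [86 84 81]
(276, 296) [ 0.4715 -0.0634  0.0463] [85 84 78]
(274, 310) [ 0.4716 -0.0639  0.0569] [51 48 50]
(268, 330) [ 0.4716 -0.0633  0.0715] [87 85 80]
(274, 360) [ 0.4666 -0.073   0.0729] [25 27 23]
(372, 296) [ 0.502  -0.0866  0.0457] [90 84 73]
(364, 310) [ 0.4985 -0.0836  0.0577] [88 85 85]
(366, 296) [ 0.5001 -0.0851  0.0458] [85 83 79]
(320, 150) [ 5.173e-01 -3.150e-02  4.000e-04] [172 162 143]
```

```bash
cat > tip.py <<'E'
from h import *
o=manip.get_obs(); c=manip.get_calibration('wrist'); im,d=manip.camera('wrist')
M=R.from_quat(c['orientation']); K=np.array([[c['fx'],0,c['cx']],[0,c['fy'],c['cy']],[0,0,1]])
v,u=np.mgrid[280:340,255:385]; z=d[280:340,255:385].ravel()
n=cv2.undistortPoints(np.c_[u.ravel(),v.ravel()].astype(float).reshape(-1,1,2),K,np.array(c['D'],float)).reshape(-1,2)
W=np.array(c['xyz'])+M.apply(np.c_[n[:,0]*z,-n[:,1]*z,-z])
T=R.from_quat(o['ee_rot']).inv().apply(W-o['position'])  # tool frame
for s in (-1,1):
    k=(z>0)&(np.abs(T[:,1]*s-.02)<.012)&(T[:,0]>-.03)&(T[:,0]<.03)&(W[:,2]>.004+0*z)&(z<.17)
    k&=(np.abs(W[:,2]-.0276)>.002)
    h=W[k,2]; print('side',s,'lowest z',np.percentile(h,[0,1,5,50]).round(4),'tool x',T[k,0].min().round(4),T[k,0].max().round(4),'y',T[k,1].min().round(4),T[k,1].max().round(4))
print('tip_reach',manip.tip_reach,'tcp',o['position'].round(4),'F',o['ft_force'].round(1))
E
python3 tip.py
python3 -m pendant '[[-0.2,0,0,0,0,0,-0.3],[-0.5,0,0,0,0,0,-0.3],[-0.9,0,0,0,0,0,-0.3],[-1.3,0,0,0,0,0,-0.3],[-1.6,0,0,0,0,0,-0.3],[-1.75,0,0,0,0,0,-0.3],[-1.75,0,0.05,0,0,0,-0.3],[-1.75,0,0.12,0,0,0,-0.3],[-1.75,0,0.2,0,0,0,-0.3],[-1.75,0,0.2,0,0,0,-0.3]]'
python3 tip.py;python3 tin.py wrist
```

```text
side -1 lowest z [0.0251 0.0402 0.0434 0.0584] tool x -0.009 0.0128 y -0.0252 -0.0143
side 1 lowest z [0.0252 0.0397 0.0433 0.0584] tool x -0.0095 0.0128 y 0.0082 0.0269
tip_reach 0.014 tcp [ 0.4775 -0.0829  0.0206] F [-1.   0.5 -0.4]
clock: 8.15
position: [0.4251, -0.1525, 0.0102]
ee_rot: [0.894, 0.448, -0.0, -0.0]
ft_force: [0.7, -0.2, -0.0]
grip_width: 0.351
grasp_force: 0.0
side -1 lowest z [0.0297 0.0308 0.0332 0.0481] tool x -0.0092 0.0127 y -0.0255 -0.0143
side 1 lowest z [0.0296 0.0312 0.0335 0.0481] tool x -0.0086 0.0127 y 0.0152 0.027
tip_reach 0.014 tcp [ 0.4251 -0.1525  0.0102] F [ 0.7 -0.2 -0. ]
wrist 0.83 [236.5, 34.5, 404.8, 217.0] [ 0.4717 -0.0932  0.0316] bay frame [-0.0241 -0.3186]
wrist 0.74 [335.3, 350.8, 373.6, 432.1] [ 0.4124 -0.1945  0.0217] bay frame [-0.0692 -0.427 ]
```

```bash
cat >> tip.py <<'E'
v,u=np.mgrid[340:480:4,0:640:4]; z=d[340:480:4,0:640:4].ravel()
n=cv2.undistortPoints(np.c_[u.ravel(),v.ravel()].astype(float).reshape(-1,1,2),K,np.array(c['D'],float)).reshape(-1,2)
W=np.array(c['xyz'])+M.apply(np.c_[n[:,0]*z,-n[:,1]*z,-z]); T=R.from_quat(o['ee_rot']).inv().apply(W-o['position'])
g=(z>0)&(z<.2)&(W[:,2]>.035)
for y in range(-80,81,10):
    k=g&(abs(T[:,1]*1000-y)<5)
    if k.any(): i=np.argmin(W[k,2]); print(y,'low above tcp',(W[k,2][i]-o['position'][2]).round(4),'x',T[k,0][i].round(3),end='; ')
k=(u.ravel()>290)&(u.ravel()<350)&(v.ravel()>445); print('palm',np.median(T[k],0).round(3))
E
python3 -m pendant '[[0,0,0,0,0,0,-0.5],[0,0,0,0,0,0,-0.75],[0,0,0,0,0,0,-0.75],[0,0,0,0,0,0,-0.75],[0,0,0,0,0,0,-0.75],[0,0,0,0,0,0,-0.75],[0,0,0,0,0,0,-0.75],[0,0,0,0,0,0,-0.75],[0,0,0,0,0,0,-0.75],[0,0,0,0,0,0,-0.75]]'
python3 tip.py
```

```text
clock: 9.55
position: [0.4253, -0.1528, 0.0107]
ee_rot: [0.894, 0.448, 0.0, -0.0]
ft_force: [0.1, -0.3, -0.6]
grip_width: 0.121
grasp_force: 0.0
side -1 lowest z [0.0313 0.0326 0.0355 0.0502] tool x 0.0066 0.0133 y -0.0186 -0.008
side 1 lowest z [0.0309 0.0327 0.0355 0.0506] tool x 0.0067 0.0132 y 0.008 0.0194
tip_reach 0.014 tcp [ 0.4253 -0.1528  0.0107] F [ 0.1 -0.3 -0.6]
-60 low above tcp 0.0936 x 0.012; -50 low above tcp 0.0813 x 0.012; -40 low above tcp 0.066 x 0.013; -30 low above tcp 0.0606 x 0.007; -20 low above tcp 0.0501 x 0.008; -10 low above tcp 0.04 x -0.001; 0 low above tcp 0.0406 x 0.002; 10 low above tcp 0.0327 x -0.004; 20 low above tcp 0.0567 x 0.012; 30 low above tcp 0.06 x 0.007; 40 low above tcp 0.0642 x 0.013; 50 low above tcp 0.0786 x 0.012; 60 low above tcp 0.0945 x 0.013; palm [ 0.012  0.001 -0.1  ]
```

The tips are actually about 20 mm above the reported TCP, so I'll work from the depth-measured tip. A narrower opening also keeps the knuckles clear. Next I go 16 mm lower and approach gently.

```bash
python3 -m pendant '[[0,0,0.1,0,0,0,-0.75],[0,0,0.25,0,0,0,-0.75],[0,0,0.32,0,0,0,-0.75],[0.1,0,0.32,0,0,0,-0.75],[0.25,0,0.32,0,0,0,-0.75],[0.4,0,0.32,0,0,0,-0.75],[0.55,0,0.32,0,0,0,-0.75],[0.7,0,0.32,0,0,0,-0.75],[0.85,0,0.32,0,0,0,-0.75],[0.9,0,0.32,0,0,0,-0.75]]'
python3 tip.py;python3 tin.py wrist
```

```text
clock: 10.85
position: [0.4525, -0.1164, -0.0053]
ee_rot: [0.894, 0.448, -0.0, 0.0]
ft_force: [-0.5, -1.1, 1.1]
grip_width: 0.12
grasp_force: 0.6
side -1 lowest z [0.0175 0.0187 0.0214 0.0371] tool x 0.0066 0.0206 y -0.0226 -0.008
side 1 lowest z [0.0176 0.0189 0.0217 0.037 ] tool x 0.0068 0.0209 y 0.008 0.0218
tip_reach 0.014 tcp [ 0.4525 -0.1164 -0.0053] F [-0.5 -1.1  1.1]
-60 low above tcp 0.0961 x 0.013; -50 low above tcp 0.0806 x 0.013; -40 low above tcp 0.0654 x 0.012; -30 low above tcp 0.0607 x 0.008; -20 low above tcp 0.0505 x 0.008; -10 low above tcp 0.0539 x -0.01; 0 low above tcp 0.0414 x -0.001; 10 low above tcp 0.0536 x -0.009; 20 low above tcp 0.0576 x 0.013; 30 low above tcp 0.0615 x 0.008; 40 low above tcp 0.0634 x 0.012; 50 low above tcp 0.0791 x 0.013; 60 low above tcp 0.0951 x 0.012; palm [ 0.012  0.001 -0.101]
wrist 0.94 [229.9, 131.7, 406.8, 306.3] [ 0.479  -0.0811  0.032 ] bay frame [-0.0184 -0.3056]
```

```bash
python3 -m pendant '[[0.1,0,0,0,0,0,-0.75],[0.2,0,0,0,0,0,-0.75],[0.3,0,0,0,0,0,-0.75],[0.4,0,0,0,0,0,-0.75],[0.5,0,0,0,0,0,-0.75],[0.6,0,0,0,0,0,-0.75],[0.7,0,0,0,0,0,-0.75],[0.8,0,0,0,0,0,-0.75],[0.85,0,0,0,0,0,-0.75],[0.85,0,0,0,0,0,-0.75]]'
python3 tin.py wrist;  python3 -m pendant '[[-0.1,0,0,0,0,0,-0.75],[-0.3,0,0,0,0,0,-0.75],[-0.6,0,0,0,0,0,-0.75],[-0.8,0,-0.1,0,0,0.5,-0.75],[-0.9,0,-0.4,0,0,0,-0.75],[-1,0,-1,0,0,-1,-0.75],[-1,0,-1.5,0,0,-2,-0.75],[-1,0,-2,0,0,-3,-0.75],[-1,0,-2.2,0,0,-3.7,-0.75],[-1,0,-2.2,0,0,-3.7,-0.75]]'
python3 tin.py; python3 go.py 0.5 -0.15 0.12 82.3
```

```text
clock: 12.25
position: [0.4778, -0.0825, -0.0053]
ee_rot: [0.894, 0.448, 0.0, -0.0]
ft_force: [-0.4, 0.5, -0.1]
grip_width: 0.123
grasp_force: 0.0
wrist 0.83 [228.6, 131.2, 407.8, 307.1] [ 0.5044 -0.0471  0.032 ] bay frame [ 0.0022 -0.2685]
clock: 13.6
position: [0.4476, -0.1235, 0.1051]
ee_rot: [0.75, 0.661, 0.001, 0.0]
ft_force: [-0.3, 0.2, -0.1]
grip_width: 0.122
grasp_force: 0.0
wrist 0.75 [303.3, 325.5, 326.1, 386.8] [ 0.4289 -0.2097  0.0257] bay frame [-0.0508 -0.4398]
wrist 0.67 [339.1, 52.9, 444.6, 166.8] [ 0.5028 -0.0482  0.0325] bay frame [ 0.0008 -0.2698]
top 0.91 [344.9, 253.1, 374.2, 278.0] [ 0.5002 -0.0473  0.0326] bay frame [-0.0019 -0.2693]
t 13.8 p [ 0.4471 -0.123   0.104 ] units [-0.4   1.12 -0.6 ] [-0.01  0.    0.05] w 0.12484581636645571 F [ 0.7 -0.5 -1. ] q [-0.46  0.07  0.66  2.04 -0.05  1.06  0.09]
```

```bash
cat > gap.py <<'E'
from h import *
def cloud(n):
    c=manip.get_calibration(n); im,d=manip.camera(n)
    K=np.array([[c['fx'],0,c['cx']],[0,c['fy'],c['cy']],[0,0,1]])
    v,u=np.mgrid[0:480,0:640]; z=d.ravel()
    q=cv2.undistortPoints(np.c_[u.ravel(),v.ravel()].astype(float).reshape(-1,1,2),K,np.array(c['D'],float)).reshape(-1,2)
    W=np.array(c['xyz'])+R.from_quat(c['orientation']).apply(np.c_[q[:,0]*z,-q[:,1]*z,-z]); return W[z>0],im
if __name__=='__main__':
    W,im=cloud('wrist'); cv2.imwrite('pics/w_gap.png',im[:,:,::-1])
    b=W[:,:2]-[0.5382,0.2193]; x=b@[.991,-.134]; y=b@[.134,.991]
    for lo,hi in((.005,.012),(.012,.03),(.03,.08)):
      for yc in np.arange(-.235,-.06,.015):
        k=(W[:,2]>lo)&(W[:,2]<hi)&(abs(y-yc)<.0075)&(abs(x)<.1)
        a=x[k&(x<0)]; c=x[k&(x>0)]
        print(lo,yc.round(3),'stapler edge',np.percentile(a,98).round(4) if len(a)>4 else None,'punch edge',np.percentile(c,2).round(4) if len(c)>4 else None, 'ztop',W[k&(x>0),2].max().round(3) if len(c) else '')
E
python3 gap.py
```

```text
0.005 -0.235 stapler edge None punch edge None ztop 
0.005 -0.22 stapler edge -0.0332 punch edge None ztop 
0.005 -0.205 stapler edge -0.0327 punch edge None ztop 
0.005 -0.19 stapler edge None punch edge None ztop 
0.005 -0.175 stapler edge None punch edge None ztop 
0.005 -0.16 stapler edge None punch edge None ztop 
0.005 -0.145 stapler edge None punch edge None ztop 
0.005 -0.13 stapler edge None punch edge None ztop 
0.005 -0.115 stapler edge None punch edge None ztop 
0.005 -0.1 stapler edge None punch edge None ztop 
0.005 -0.085 stapler edge None punch edge None ztop 
0.005 -0.07 stapler edge None punch edge None ztop 
0.012 -0.235 stapler edge -0.0001 punch edge 0.0004 ztop 0.029
0.012 -0.22 stapler edge -0.042 punch edge None ztop 
0.012 -0.205 stapler edge None punch edge None ztop 
0.012 -0.19 stapler edge None punch edge None ztop 
0.012 -0.175 stapler edge None punch edge None ztop 
0.012 -0.16 stapler edge None punch edge None ztop 
0.012 -0.145 stapler edge None punch edge None ztop 
0.012 -0.13 stapler edge None punch edge None ztop 
0.012 -0.115 stapler edge None punch edge None ztop 
0.012 -0.1 stapler edge None punch edge None ztop 
0.012 -0.085 stapler edge None punch edge None ztop 
0.012 -0.07 stapler edge None punch edge None ztop 
0.03 -0.235 stapler edge None punch edge None ztop 
0.03 -0.22 stapler edge -0.0389 punch edge None ztop 
0.03 -0.205 stapler edge None punch edge None ztop 
0.03 -0.19 stapler edge None punch edge None ztop 
0.03 -0.175 stapler edge None punch edge None ztop 
0.03 -0.16 stapler edge None punch edge None ztop 
0.03 -0.145 stapler edge None punch edge None ztop 
0.03 -0.13 stapler edge None punch edge None ztop 
0.03 -0.115 stapler edge None punch edge None ztop 
0.03 -0.1 stapler edge None punch edge None ztop 
0.03 -0.085 stapler edge None punch edge None ztop 
0.03 -0.07 stapler edge None punch edge None ztop
```

View pics/w_gap.png

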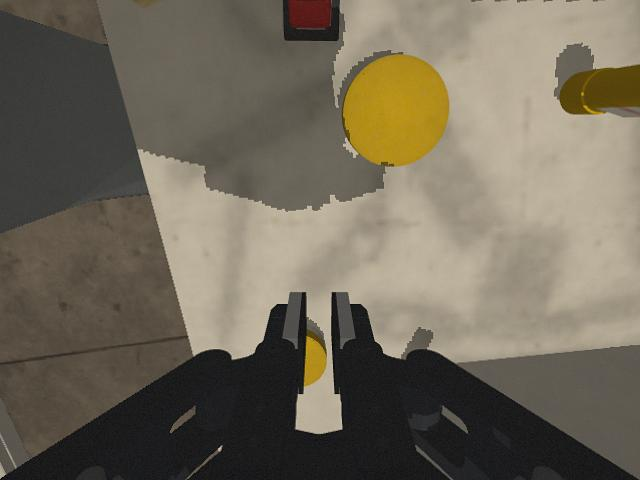

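The wrist view shows the stapler end at (312,20), the tin at (396,110) and the glue stick at (590,92). The gap itself is out of frame. I'll rise above it for one close measurement of the feet.

```bash
python3 go.py 0.506 -0.0185 0.186 82.3; python3 -m pendant '[[0.2,0.1,-0.2,0,0,0,-0.75],[0.5,0.3,-0.7,0,0,0,-0.75],[0.9,0.5,-1.2,0,0,0,-0.75],[1.3,0.7,-1.6,0,0,0,-0.75],[1.7,0.8,-1.9,0,0,0,-0.75],[2.1,0.9,-1.9,0,0,0,-0.75],[2.2,0.9,-1.9,0,0,0,-0.75],[2.25,0.9,-1.9,0,0,0,-0.75],[2.25,0.9,-1.9,0,0,0,-0.75],[2.25,0.9,-1.9,0,0,0,-0.75]]'
python3 gap.py; python3 - <<'E'
from gap import *
W,im=cloud('wrist'); hsv=cv2.cvtColor(im,cv2.COLOR_RGB2HSV)
c=manip.get_calibration('wrist')
m=cv2.inRange(hsv,(22,130,120),(35,255,255)); 
ys,xs=np.nonzero(m); w=ray('wrist',np.c_[xs,ys],0,c)[:,:2]; b=w-[0.5382,0.2193]; k=np.abs(b).max(1)<.085
print(k.sum(),cv2.minAreaRect(w[k].astype(np.float32)))
E
python3 tin.py wrist; python3 go.py 0.5 -0.15 0.12 82.3
```

```text
t 13.85 p [ 0.4472 -0.1229  0.104 ] units [ 2.22  0.9  -1.92] [-0.01  0.    0.05] w 0.12509618287885824 F [-0.1  0.2 -0.7] q [-0.46  0.07  0.66  2.04 -0.05  1.06  0.09]
clock: 15.1
position: [0.5062, -0.0174, 0.1996]
ee_rot: [0.75, 0.661, -0.0, -0.0]
ft_force: [-1.1, 0.2, -0.1]
grip_width: 0.126
grasp_force: 0.0
0.005 -0.235 stapler edge -0.0032 punch edge 0.0034 ztop 0.008
0.005 -0.22 stapler edge -0.0333 punch edge None ztop 
0.005 -0.205 stapler edge -0.033 punch edge 0.0372 ztop 0.011
0.005 -0.19 stapler edge -0.0327 punch edge 0.0364 ztop 0.011
0.005 -0.175 stapler edge -0.0326 punch edge 0.0365 ztop 0.012
0.005 -0.16 stapler edge -0.0328 punch edge 0.0365 ztop 0.012
0.005 -0.145 stapler edge -0.0326 punch edge 0.0365 ztop 0.012
0.005 -0.13 stapler edge -0.0325 punch edge 0.0365 ztop 0.012
0.005 -0.115 stapler edge -0.0326 punch edge 0.0368 ztop 0.012
0.005 -0.1 stapler edge -0.0323 punch edge 0.0376 ztop 0.012
0.005 -0.085 stapler edge -0.0323 punch edge None ztop 
0.005 -0.07 stapler edge -0.0323 punch edge None ztop 
0.012 -0.235 stapler edge -0.0001 punch edge 0.0008 ztop 0.
[... 827 characters left out ...]
86 punch edge 0.0437 ztop 0.051
0.03 -0.175 stapler edge -0.0385 punch edge 0.0437 ztop 0.054
0.03 -0.16 stapler edge -0.0385 punch edge 0.0437 ztop 0.055
0.03 -0.145 stapler edge -0.0384 punch edge 0.0437 ztop 0.057
0.03 -0.13 stapler edge -0.0384 punch edge 0.037 ztop 0.058
0.03 -0.115 stapler edge -0.0383 punch edge 0.0364 ztop 0.054
0.03 -0.1 stapler edge -0.0361 punch edge None ztop 
0.03 -0.085 stapler edge -0.0351 punch edge None ztop 
0.03 -0.07 stapler edge -0.0349 punch edge None ztop 
0 ((0.0, 0.0), (0.0, 0.0), 0.0)
t 15.3 p [ 0.5064 -0.017   0.1997] units [-2.65  0.21  1.31] [ 0.   -0.    0.06] w 0.12646766112828975 F [-0.2  1.2 -0.4] q [-0.59  0.07  0.57  1.82 -0.04  1.27 -0.14]
```

Gap measured: 69 mm wide, its centre 2 mm farther in my frame, and turned 0.4° more than I had it. The tin already stands on that line. I'll go back behind it and then down.

```bash
python3 go.py 0.4906 -0.1376 -0.0173 81.9
```

```text
t 15.3 p [ 0.5064 -0.017   0.1997] units [-2.43 -0.01  4.06] [ 0.   -0.    0.11] w 0.12646766112828975 F [-0.2  1.2 -0.4] q [-0.59  0.07  0.57  1.82 -0.04  1.27 -0.14]
```

```bash
python3 -m pendant '[[-0.3,0,0,0,0,0.1,-0.75],[-0.9,0,0,0,0,0.1,-0.75],[-1.5,0,0.3,0,0,0.1,-0.75],[-2.1,0,0.8,0,0,0.1,-0.75],[-2.4,0,1.6,0,0,0.1,-0.75],[-2.43,0,2.5,0,0,0.1,-0.75],[-2.43,0,3.3,0,0,0.1,-0.75],[-2.43,0,3.9,0,0,0.1,-0.75],[-2.43,0,4.06,0,0,0.1,-0.75],[-2.43,0,4.06,0,0,0.1,-0.75]]'
python3 tin.py wrist; python3 go.py 0.5350 0.1753 -0.0173 81.9;python3 tip.py
```

```text
clock: 16.55
position: [0.4913, -0.138, -0.0029]
ee_rot: [0.755, 0.656, -0.0, 0.0]
ft_force: [0.9, 0.4, 0.6]
grip_width: 0.121
grasp_force: 0.0
wrist 0.77 [171.7, 415.1, 221.9, 476.6] [ 0.4261 -0.1757  0.0061] bay frame [-0.0582 -0.4065]
wrist 0.63 [218.0, 0.3, 416.2, 179.2] [ 0.5041 -0.048   0.0317] bay frame [ 0.002  -0.2694]
t 16.65 p [ 0.4921 -0.1377 -0.002 ] units [ 6.32 -0.02  0.03] [ 0.01 -0.    0.01] w 0.12464136123516335 F [0.6 1.4 1. ] q [-0.35  0.37  0.62  2.   -0.28  0.85  0.28]
side -1 lowest z [0.018  0.0198 0.0227 0.0391] tool x 0.0063 0.0131 y -0.0184 -0.008
side 1 lowest z [0.018  0.0192 0.0222 0.0393] tool x 0.0064 0.013 y 0.008 0.0197
tip_reach 0.014 tcp [ 0.4921 -0.1377 -0.002 ] F [0.6 1.4 1. ]
-60 low above tcp 0.0956 x 0.013; -50 low above tcp 0.0817 x 0.012; -40 low above tcp 0.0656 x 0.012; -30 low above tcp 0.0598 x 0.007; -20 low above tcp 0.0491 x 0.007; -10 low above tcp 0.0542 x 0.001; 0 low above tcp 0.0408 x -0.0; 10 low above tcp 0.0538 x 0.007; 20 low above tcp 0.0576 x 0.013; 30 low above tcp 0.0613 x 0.008; 40 low above tcp 0.0631 x 0.012; 50 low above tcp 0.0788 x 0.012; 60 low above tcp 0.0943 x 0.012; palm [ 0.011  0.001 -0.1  ]
```

```bash
python3 -m pendant '[[0.2,0,0.02,0,0,0,-0.75],[0.45,0,0.02,0,0,0,-0.75],[0.65,0,0.02,0,0,0,-0.75],[0.8,0,0.02,0,0,0,-0.75],[0.95,0,0.02,0,0,0,-0.75],[1.1,0,0.02,0,0,0,-0.75],[1.25,0,0.02,0,0,0,-0.75],[1.4,0,0.02,0,0,0,-0.75],[1.5,0,0.02,0,0,0,-0.75],[1.55,0,0.02,0,0,0,-0.75]]'
python3 tin.py wrist; python3 go.py 0.5350 0.1753 -0.0173 81.9
```

```text
clock: 17.95
position: [0.5021, -0.0602, -0.0043]
ee_rot: [0.754, 0.656, 0.0, -0.0]
ft_force: [-0.1, -1.9, 0.5]
grip_width: 0.126
grasp_force: 0.3
wrist 0.66 [231.0, 131.5, 407.9, 305.1] [ 0.5086 -0.017   0.0319] bay frame [ 0.0023 -0.2381]
t 18.05 p [ 0.5021 -0.0603 -0.0043] units [ 4.76 -0.   -0.02] [ 0.   -0.    0.02] w 0.12257516604134024 F [-0.7  0.3 -0.5] q [-0.49  0.36  0.59  2.01 -0.27  0.84  0.12]
```

```bash
python3 -m pendant '[[0.1,0,0,0,0,0,-0.75],[0.25,0,0,0,0,0,-0.75],[0.4,0,0,0,0,0,-0.75],[0.55,0,0,0,0,0,-0.75],[0.7,0,0,0,0,0,-0.75],[0.85,0,0,0,0,0,-0.75],[1.0,0,0,0,0,0,-0.75],[1.15,0,0,0,0,0,-0.75],[1.3,0,0,0,0,0,-0.75],[1.4,0,0,0,0,0,-0.75]]'
python3 tin.py wrist; python3 go.py 0.5350 0.1753 -0.0173 81.9
```

```text
clock: 19.3
position: [0.5118, 0.0093, -0.0043]
ee_rot: [0.754, 0.656, 0.0, -0.0]
ft_force: [-0.1, -0.8, -0.4]
grip_width: 0.125
grasp_force: 0.4
t 19.4 p [ 0.5118  0.0095 -0.0043] units [ 3.35  0.   -0.02] [-0.   -0.    0.02] w 0.1276683455771568 F [0.9 0.2 0.4] q [-0.6   0.37  0.57  2.   -0.26  0.85 -0.03]
```

```bash
cat > lid.py <<'E'
from gap import *
W,im=cloud('wrist'); h=cv2.cvtColor(im,cv2.COLOR_RGB2HSV).reshape(-1,3)
o=manip.get_obs()
b=W[:,:2]-[0.5382,0.2193]; x=b@[.991,-.134]; y=b@[.134,.991]
k=(abs(W[:,2]-.0276)<.003)&(abs(x)<.034)&(np.hypot(*(W[:,:2]-o['position'][:2]).T)<.12)
(c,r)=cv2.minEnclosingCircle(np.c_[x[k],y[k]].astype(np.float32)); print(k.sum(),'lid bay frame',np.round(c,4),round(r,4),'line x',round(.002+.0067*(c[1]+.15),4),'z',np.percentile(W[k,2],[5,95]).round(4))
E
python3 lid.py
```

```text
24430 lid bay frame [ 0.0024 -0.179 ] 0.0431 line x 0.0018 z [0.0261 0.0285]
```

```bash
python3 -m pendant '[[0.1,0,0,0,0,0,-0.75],[0.25,0,0,0,0,0,-0.75],[0.4,0,0,0,0,0,-0.75],[0.55,0,0,0,0,0,-0.75],[0.7,0,0,0,0,0,-0.75],[0.85,0,0,0,0,0,-0.75],[1.0,0,0,0,0,0,-0.75],[1.15,0,0,0,0,0,-0.75],[1.3,0,0,0,0,0,-0.75],[1.4,0,0,0,0,0,-0.75]]'
python3 tin.py wrist;python3 lid.py; python3 go.py 0.5350 0.1753 -0.0173 81.9
```

```text
clock: 20.7
position: [0.5215, 0.0787, -0.0043]
ee_rot: [0.754, 0.656, 0.0, -0.0]
ft_force: [-0.9, -0.7, 0.2]
grip_width: 0.127
grasp_force: 0.4
wrist 0.95 [229.0, 129.9, 407.2, 302.2] [0.5282 0.122  0.032 ] bay frame [ 0.0031 -0.0978]
24547 lid bay frame [ 1.000e-04 -1.091e-01] 0.0436 line x 0.0023 z [0.0261 0.0285]
t 20.85 p [ 0.5215  0.0784 -0.0043] units [ 1.96  0.   -0.02] [ 0.   -0.    0.02] w 0.12604423020466218 F [-0.3 -0.1 -0.4] q [-0.7   0.4   0.54  1.96 -0.26  0.86 -0.16]
```

```bash
python3 -m pendant '[[0.1,0,0,0,0,0,-0.75],[0.25,0,0,0,0,0,-0.75],[0.4,0,0,0,0,0,-0.75],[0.55,0,0,0,0,0,-0.75],[0.7,0,0,0,0,0,-0.75],[0.85,0,0,0,0,0,-0.75],[1.0,0,0,0,0,0,-0.75],[1.15,0,0,0,0,0,-0.75],[1.3,0,0,0,0,0,-0.75],[1.4,0,0,0,0,0,-0.75]]'
python3 -m pendant '[[0.1,0,0,0,0,0,-0.75],[0.2,0,0,0,0,0,-0.75],[0.3,0,0,0,0,0,-0.75],[0.4,0,0,0,0,0,-0.75],[0.48,0,0,0,0,0,-0.75],[0.54,0,0,0,0,0,-0.75],[0.57,0,0,0,0,0,-0.75],[0.58,0,0,0,0,0,-0.75],[0.58,0,0,0,0,0,-0.75],[0.58,0,0,0,0,0,-0.75]]'
python3 tin.py wrist
```

```text
clock: 22.1
position: [0.5312, 0.148, -0.0043]
ee_rot: [0.754, 0.656, 0.0, -0.0]
ft_force: [-0.5, -0.7, 0.1]
grip_width: 0.125
grasp_force: 0.4
clock: 23.35
position: [0.5352, 0.1761, -0.0043]
ee_rot: [0.755, 0.656, 0.0, -0.0]
ft_force: [0.1, -0.0, -0.7]
grip_width: 0.129
grasp_force: 0.1
wrist 0.64 [170.0, 349.4, 243.3, 467.0] [0.4724 0.1418 0.0079] bay frame [-0.0548 -0.0856]
wrist 0.58 [230.5, 131.4, 406.3, 302.8] [0.5419 0.2195 0.0318] bay frame [0.0037 0.0007]
```

```bash
python3 -m pendant '[[-0.1,0,0,0,0,0,-0.75],[-0.3,0,0,0,0,0,-0.75],[-0.6,0,0,0,0,0,-0.75],[-0.8,0,-0.2,0,0,0,-0.75],[-0.9,0,-0.7,0,0,0,-0.75],[-1,0,-1.4,0,0,0,-0.75],[-1.2,0,-2.2,0,0,0,-0.75],[-1.5,0,-3,0,0,0,-0.75],[-1.8,0,-3.6,0,0,0,-0.75],[-1.9,0,-3.7,0,0,0,-0.75]]'
python3 tin.py; cp pics/wrist_24.60.png pics/fin.png; ls pics | tail -4
```

```text
clock: 24.7
position: [0.523, 0.0806, 0.1833]
ee_rot: [0.755, 0.655, 0.002, 0.0]
ft_force: [0.9, 0.7, -0.4]
grip_width: 0.128
grasp_force: 0.0
wrist 0.59 [274.2, 0.0, 356.6, 83.5] [0.5412 0.2177 0.0324] bay frame [ 0.0032 -0.0012]
top 0.65 [430.7, 294.0, 453.2, 317.1] [ 0.4146 -0.2175  0.0252] bay frame [-0.0639 -0.4494]
wrist_3.80.png
wrist_5.25.png
wrist_6.60.png
wrist_8.20.pngcp: cannot stat 'pics/wrist_24.60.png': No such file or directory
```

Now a scene view to check the tin in the square and the other loose things.

```bash
python3 - <<'E'
from h import *
save('scene','fin.png')
for t in ('date_stamp','glue_stick','padlock'): 
    q=manip.tip_of(t,'scene'); print(t,q[0]['pixel'] if q else None)
E
```

```text
date_stamp [182.9, 246.0]
glue_stick [361.1, 257.3]
padlock [236.7, 312.9]
```

View pics/fin.png

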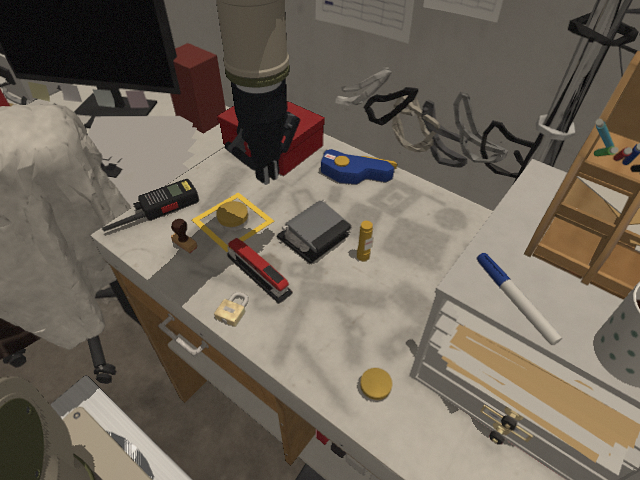

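The tin at (233,212) stands inside the tape. The date stamp, glue stick and padlock are where they were, and the arm is clear.

```bash
python3 -c "from workcell import manip; print(manip.hand_in())"
```

```text
the job is handed in; nothing more can be done
None
```

I pushed the clip tin through the gap into the yellow square, where it stands untouched about 3 mm from the centre, with the date stamp, glue stick and padlock where they were; the job is handed in at about 25 s.

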